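Check a tone bar with the sprung bridge gauge

ROBOT

A 6-joint arm with a two-finger parallel gripper is mounted at the origin on the work surface. World frame = base frame: x ahead of the robot, y to its left, z up, the work surface at z = 0. Lengths are in m, angles in rad, forces in N, time in s.
With the tool pointing down it reaches from about 0.375 to 0.975 m from the base axis. Payload 3.8 kg.
Tool frame: the origin (TCP) lies between the finger pads; the fingertips stand arm.tip_extent ahead of it and the grasp point (between the pads) lies 6 mm ahead of it (arm.tip_extent is the distance from the TCP to the fingertips, in m); z points along the fingers, y is the line along which they close (so a half turn about z gives the same grasp; the last joint's range is limited). The gripper opens to 88 mm and grips with 3 to 60 N. Pads are 18 mm wide; open, the fingers measure 123 mm over their backs; the gripper's body (75 mm by 187 mm) begins 45 mm behind the grasp point.
Start: joints at [-0.037, 0.264, 1.604, -0, 1.274, -0.037], TCP at [0.675, -0, 0.264] pointing down, gripper open.
Joint ranges: [-2.63, 2.63], [-0.94, 2.18], [0.31, 2.57], [-1.31, 4.45], [0, 2.66], [-2.55, 2.55]. Speed limits (rad/s): [2.57, 2.57, 3.14, 3.14, 3.14, 3.14].

INTERFACE

Orientations are given as [roll, pitch, yaw] about the fixed x, y, z axes, in that order (R = Rz(yaw) Ry(pitch) Rx(roll)).
In Python, from rig import arm, imaging, workorder gives the robot as it stands. The module is installed in compiled form; this text tells all that it offers.
- The arm moves only by the shell command python3 -m creep 'ROWS' [FORCE]. ROWS is a JSON object of lists of equal length, an entry for each row: "linear": the shift along the tool's x, y, z each as a share of 75 cm, from -1 to 1, a list of three; "twist": the turn, a rotation vector about the tool's x, y, z each as a share of 60 degrees, from -1 to 1, a list of three; "fingers": the closure, from -1 (fully open) to 1 (shut). A call has 1 to 8 rows; each row is the pose to reach, as a shift and turn from the pose commanded when the call began, along the tool's axes at that moment; what a row does not reach only later rows make up. A row lasts 1/12 s, in which the tool goes at most 41.7 mm and 7.16 degrees, less where a joint would pass 70% of its speed; a pose out of reach is approached as far as the arm can. A call with a number of a shift or a turn outside -1 to 1 is refused whole. A call with a gripper value outside its range is refused whole. The fingers move at their own pace and stop on an object; FORCE is the grip in N (left out, the last holds). Time passes only in rows, so rows that repeat a pose let the fingers close. It gives the time, the measured TCP pose, the force, the opening and the grip force at its end, in the units of the state.
- arm.sense(): the state, without advancing time (a new reading comes with each control period).
- imaging.get_image(name): name is "scene" or "side" or "wrist"; returns a dict with "img" (420x560x3 uint8, red, green, blue), "K" (3x3 intrinsics, pixels), "world_from_camera" (4x4, takes a point from camera to world coordinates). Camera axes: x right, y down, z forward; pixel columns grow to the right and rows downward; lengths in m; the calibration is good to about 2 mm. A picture is of the moment at which its call begins. There is no depth.
- workorder.sign_off(): hands the job in; it is judged then, once.
Trained networks look in a picture, given as the dict that the camera call returned (one of the last four; its "shot" number tells which), for a name from the list of things; names that differ only in an ending like _2 or _b are one class to them, and where a whole thing is asked for, a point or a joint stands for the part that bears it (a point fixed in the world has none). Each returns a list of dicts, best first, with "score" (0 to 1); they miss things now and then, are a little off and sometimes report something else, mostly with a low value. They report only what shows in the picture. A call takes as long as a camera call. They do not tell look-alikes from the thing itself.
- imaging.trace(label, picture): "mask" (420x560 bool, what is visible of it) and "position" ([row, column] as shares, 0 to 1, of the picture: columns of its width, rows of its height, amid what is visible of it).
- imaging.place_of(label, picture): "position" ([row, column] as shares, 0 to 1, of the picture: columns of its width, rows of its height: a listed point, or the origin of a listed thing).
The state is a dict: "time_s": time; "q": joint angles; "qd": joint speeds; "joint_torque": joint torques, N m; "eef_pos": TCP position; "orientation": TCP orientation; "wrist_force": force on the tool from outside, world axes, zero at the start; "moment": the same for the moment, N m; "opening": opening from 0.0 (shut) to 1.0 (fully open); "finger_force": force on a finger pad.
Only numpy, scipy, OpenCV 4.12 (cv2) and the standard library are available. Lean on these libraries where they do the work, as an engineer would, in place of code of your own. Each camera call takes 0.05 s, during which the arm holds its last target. There are 200 camera calls.

TASK

Lay the orange tone bar on the black patch in the middle of the checking plate, along it, and let go. Then take the bridge gauge off its sloping rest and lower it gently astride the bar, sprung foot on the bar, until both legs stand flat on the plate and the foot reads the bar's height; only then let go. Leave everything else where it is.

Things in the scene. Friction and masses are not known exactly. Their poses are not given: they have to be found in the camera images.
- plate: Fixed aluminium checking plate, 200 (its x) x 180 (its y) x 10 mm thick, lying on the bench. Origin: centre of its underside, so its top is 10 mm above the origin. A black painted patch 36 x 122 mm in the middle of the top, long side along the plate's y, shows where the bar goes.
- bar_orange: Loose orange tone bar, 34 (its x) x 120 (its y) x 30 mm high (its z), about 0.1 kg. Origin: centre of its underside. It starts lying flat among two other bars on a grey felt mat 3 mm thick (mat top 3 mm above the bench); bars lie about 80 mm apart, centre to centre, side by side across their width.
- bar_walnut: Loose dark brown tone bar, 34 x 120 x 24 mm high. Origin: centre of its underside. Not to be moved.
- bar_maple: Loose pale wood tone bar, 34 x 120 x 36 mm high. Origin: centre of its underside. Not to be moved.
- rest: Fixed plywood rest for the gauge; 100 mm wide (its y). Its sloping top, 140 mm long, faces the robot: it rises towards the rest's +x at 35 degrees, its middle 90 mm ahead (+x) of and 62 mm above the origin, which is at the middle of its lower front edge (5 mm in). A lip 18 mm high across the low end keeps the gauge from sliding down.
- gauge: Loose bridge gauge, 0.44 kg, 121 mm tall. Origin midway between the undersides of its two legs; z up through the grip, x along the beam. Legs 24 (x) x 30 (y) x 55 mm, centred 45 mm either side in x; beam 114 x 30 x 16 mm above them. Starts standing on the rest's slope, x up the slope, so its z leans 35 degrees from vertical, towards the robot; lift it off along its own z.
- gauge_grip (a point): Centre of the gauge's yellow grip block, 36 (gauge x) x 30 (gauge y) x 50 mm (gauge z), 96 mm up the gauge's z from its origin; axes as the gauge's. Pinch it across its 30 mm (y) width.
- gauge_foot (a joint): Sliding foot of the gauge (m): 0 when the foot is level with the undersides of the legs, growing as the foot is pushed up, to 0.045 at most. With the gauge standing on a flat plate it reads the height of the part under the foot (0.030 on the orange bar). A light spring pushes the foot down with about 1 N. Red pointers on the grip move with it.
- foot_pad (a point): Centre of the underside of the gauge's round foot (22 mm across), midway between the legs.
- mallet: Bystander: wooden mallet lying down, head 60 mm diameter x 110 mm, handle 240 mm. Origin: under the head's centre.
- grater: Bystander: standing steel box grater, 85 x 65 x 210 mm. Origin: centre of its underside.
- mug: Bystander: white mug, 82 mm across, 90 mm high. Origin: centre of its underside.
- jar: Bystander: glass jar with green cap, 70 mm across, 100 mm high. Origin: centre of its underside.
- torch: Bystander: round black and yellow hand lamp standing lens up, 100 mm across, 70 mm high. Origin: centre of its underside.
- tape: Bystander: roll of yellow tape lying flat, 90 mm across, 25 mm high. Origin: centre of its underside.
Not all that is in view belongs to the job. There is more than one size of the bar_orange; the job needs the middle-sized.

How it is judged:
By the outcome, as a careful person would: the job done as asked, in the order asked, and still so for the second after the job is handed in, with the robot touching nothing.
It also fails if it takes over 61 s, if anything falls off the work surface, if the arm or the gripper's body presses on something with over 40 N, if the wrist force passes 120 N, or if a joint passes its speed limit or range.

## Working session

There is one attempt and no reset: what is moved stays moved. The work goes in short steps, Python scripts to look and compute and a shell command to move; the robot and the scene stay as the last step left them, time stands still between calls to the robot, and variables do not carry over. Pictures are saved under pics/ and viewed, at most 10 in all, crops included, and the job is handed in when it is done.

```bash
mkdir -p pics
cat > h.py <<'E'
import numpy as np, cv2
from scipy.spatial.transform import Rotation as R
from rig import arm, imaging, workorder
def shot(n,f=None):
    p=imaging.get_image(n)
    if f: cv2.imwrite('pics/'+f,p['img'][...,::-1])
    return p
def ray(p,uv):
    T=np.array(p['world_from_camera']); d=T[:3,:3]@np.linalg.inv(p['K'])@np.array([uv[0],uv[1],1.])
    return T[:3,3],d
def on(p,uv,z):
    o,d=ray(p,uv); return o+d*(z-o[2])/d[2]
def px(p,X):
    T=np.linalg.inv(p['world_from_camera']); c=np.array(p['K'])@(T[:3,:3]@np.array(X)+T[:3,3]); return c[:2]/c[2]
def tri(l):
    A=np.zeros((3,3));b=np.zeros(3)
    for p,uv in l:
        o,d=ray(p,uv);d=d/np.linalg.norm(d);M=np.eye(3)-np.outer(d,d);A+=M;b+=M@o
    return np.linalg.solve(A,b)
def uv(r): return np.array([r['position'][1]*560,r['position'][0]*420])
E
python3 - <<'E'
from h import *
print({k:np.round(v,3) for k,v in arm.sense().items()},arm.tip_extent)
ps={n:shot(n,n+'0.png') for n in('scene','side','wrist')}
for l in 'plate bar_orange bar_walnut bar_maple rest gauge gauge_grip foot_pad mallet grater mug jar torch tape'.split():
    for n,p in ps.items():
        r=imaging.place_of(l,p)
        print(l,n,[(np.round(uv(a)).tolist(),round(a['score'],2),np.round(on(p,uv(a),0),3).tolist()) for a in r[:3]])
E
```

```text
{'time_s': np.float64(0.0), 'q': array([-0.037,  0.265,  1.605, -0.   ,  1.274, -0.037]), 'qd': array([ 0.   ,  0.001, -0.   ,  0.002,  0.001, -0.001]), 'joint_torque': array([-1.0000e-03, -5.0211e+01, -3.5687e+01,  7.3000e-02,  2.9000e-02,
       -0.0000e+00]), 'eef_pos': array([0.674, 0.   , 0.262]), 'orientation': array([-3.139, -0.   ,  1.571]), 'wrist_force': array([-0.41 , -1.158,  0.883]), 'moment': array([ 0.009, -0.015, -0.04 ]), 'finger_force': np.float64(0.0), 'opening': np.float64(1.003)} 0.025
plate scene [([283.0, 249.0], 0.59, [0.557, -0.007, 0.0]), ([150.0, 371.0], 0.41, [0.526, -0.493, 0.0])]
plate side [([273.0, 244.0], 0.63, [0.55, -0.015, 0.0])]
plate wrist [([175.0, 184.0], 0.9, [0.561, -0.013, 0.0])]
bar_orange scene [([187.0, 237.0], 0.75, [0.307, -0.16, 0.0]), ([212.0, 310.0], 0.74, [0.531, -0.278, 0.0]), ([116.0, 304.0], 0.62, [0.315, -0.434, 0.0])]
bar_orange side [([394.0, 197.0], 0.8, [0.307, -0.443, 0.0]), ([315.0, 199.0], 0.78, [0.54, -0.273, 0.0]), ([359.0, 247.0], 0.68, [0.307, -0.158, 0.0])]
bar_orange wrist [([176.0, 367.0], 0.84, [0.539, -0.274, -0.
[... 1768 characters left out ...]
([342.0, 290.0], 0.72, [0.761, -0.153, 0.0])]
jar scene [([370.0, 248.0], 0.75, [0.753, 0.159, 0.0]), ([340.0, 295.0], 0.19, [0.771, -0.019, 0.0])]
jar side [([197.0, 252.0], 0.62, [0.737, 0.148, 0.0]), ([262.0, 180.0], 0.41, [0.761, -0.255, 0.0])]
jar wrist [([345.0, 14.0], 0.89, [0.745, 0.159, 0.0])]
torch scene [([343.0, 292.0], 0.87, [0.772, -0.007, 0.0]), ([284.0, 250.0], 0.26, [0.561, -0.008, 0.0])]
torch side [([217.0, 215.0], 0.83, [0.784, -0.017, 0.0])]
torch wrist [([363.0, 185.0], 0.86, [0.777, -0.014, 0.0])]
tape scene [([149.0, 373.0], 0.71, [0.527, -0.497, 0.0]), ([280.0, 358.0], 0.56, [0.754, -0.258, 0.0])]
tape side [([262.0, 179.0], 0.76, [0.764, -0.257, 0.0])]
tape wrist []
```

```bash
python3 -c "
import cv2,numpy as np
a=[cv2.imread(f'pics/{n}0.png') for n in('scene','side')]
print([x.shape for x in a])"
```

```text
[(420, 560, 3), (420, 560, 3)]
```

View pics/scene0.png

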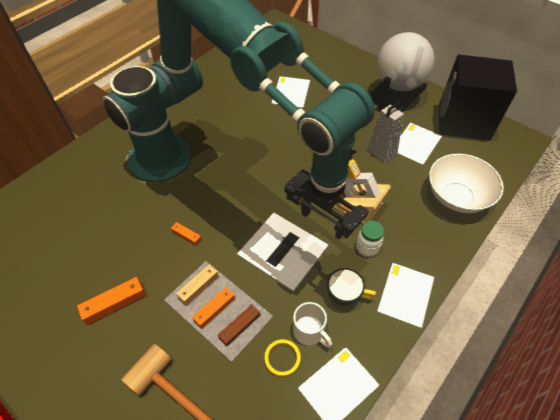

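View pics/side0.png

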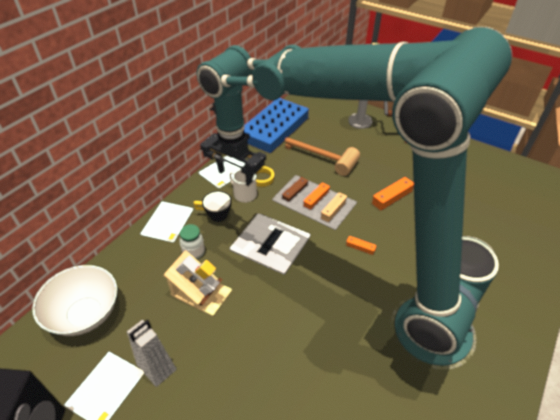

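Both views show the mat with three bars (orange middle at scene (213,307)), plate at (283,250), and the rest with the gauge at (365,192). The small and large orange bars lie off the mat at (186,233) and (112,299).

View pics/wrist0.png

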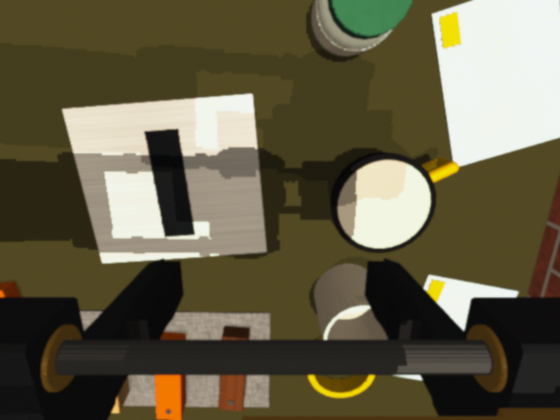

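Run:
```python
from h import *
w=shot('wrist'); s=shot('scene'); d=shot('side')
print(np.round(w['world_from_camera'],3))
def rect(p,m,z,n):
    c=np.argwhere(m)[:,::-1]; P=np.array([on(p,x,z)[:2] for x in c]).astype(np.float32)
    print(n,cv2.minAreaRect(P*1000))
for l,z in(('bar_orange',.033),('bar_walnut',.027),('plate',.01)):
    for nm,p in (('w',w),('s',s)):
        for t in imaging.trace(l,p)[:3]: rect(p,t['mask'],z,(l,nm,t['score']))
    t=imaging.trace('plate',w)[0]
# black patch
m=imaging.trace('plate',w)[0]['mask'].astype(np.uint8); h=cv2.morphologyEx(m,cv2.MORPH_CLOSE,np.ones((25,25)))
k=((w['img'].max(2)<60)&(h>0)).astype(np.uint8)
n,L,st,c=cv2.connectedComponentsWithStats(k)
i=1+st[1:,4].argmax(); print(st[i]); rect(w,L==i,.01,'patch')
for l in('rest','gauge','gauge_grip'):
    for nm,p in (('s',s),('d',d)):
        print(l,nm,[(uv(a).round(1),round(a['score'],2)) for a in imaging.place_of(l,p)[:2]])
g=tri([(p,uv(imaging.place_of('gauge_grip',p)[0])) for p in(s,d)]);print('grip',g)
g=tri([(p,uv(imaging.place_of('rest',p)[0])) for p in(s,d)]);print('rest',g)
g=tri([(p,uv(imaging.place_of('gauge',p)[0])) for p in(s,d)]);print('gauge',g)
```

```text
[[ 1.     0.     0.     0.675]
 [ 0.    -0.948 -0.318  0.083]
 [ 0.     0.318 -0.948  0.385]
 [ 0.     0.     0.     1.   ]]
('bar_orange', 'w', 0.8) ((365.4783935546875, -131.6106719970703), (22.9638671875, 18.654911041259766), 0.01748102344572544)
('bar_orange', 'w', 0.73) ((541.4822998046875, -261.09747314453125), (144.4038543701172, 40.14234924316406), 85.51483154296875)
('bar_orange', 's', 0.84) ((315.5330505371094, -166.12982177734375), (102.46804809570312, 34.227996826171875), 7.658803939819336)
('bar_orange', 's', 0.81) ((318.3804626464844, -438.192626953125), (170.00640869140625, 72.56409454345703), 69.68946838378906)
('bar_orange', 's', 0.68) ((540.8116455078125, -275.06048583984375), (123.4337158203125, 47.5447998046875), 84.98387145996094)
('bar_walnut', 'w', 0.71) ((622.2675170898438, -254.21307373046875), (135.6896209716797, 34.76308822631836), 84.64801788330078)
('bar_walnut', 's', 0.61) ((622.4606323242188, -268.154541015625), (119.2675552368164, 40.130088806152344), 84.78571319580078)
('plate', 'w', 0.62) ((560.2404174804688, -12.575698852539062), (201.21705627441406
[... 154 characters left out ...]
2124)
('plate', 's', 0.2) ((608.9141845703125, 316.9258728027344), (18.290353775024414, 49.6672477722168), 45.641151428222656)
[ 145  130   48  105 3135]
patch ((559.7457275390625, -11.792285919189453), (35.33868408203125, 119.63484954833984), 5.384418487548828)
rest s [(array([337.5, 191.6]), 0.59)]
rest d [(array([222.4, 301. ]), 0.55)]
gauge s []
gauge d [(array([191.5, 277.3]), 0.6)]
gauge_grip s [(array([350.8, 173.2]), 0.62)]
gauge_grip d [(array([207.7, 270.7]), 0.74), (array([156.7, 367.7]), 0.56)]
grip [0.59014994 0.25646894 0.12859922]
rest [0.55370189 0.25747244 0.0089334 ]Traceback (most recent call last):
  File "<stdin>", line 21, in <module>
IndexError: list index out of range
```

The wrist picture shows the patch (145–193, 130–235), clear and turned about +5°. The bar is turned about −5°. I go above the bar with the fingers partly closed, so they fit between its neighbours.

```bash
python3 -m creep '{"linear":[[-0.367,-0.18,0.08],[-0.367,-0.18,0.08],[-0.367,-0.18,0.08],[-0.367,-0.18,0.08],[-0.367,-0.18,0.08],[-0.367,-0.18,0.08],[-0.367,-0.18,0.08],[-0.367,-0.18,0.08]],"twist":[[0,0,0.083],[0,0,0.083],[0,0,0.083],[0,0,0.083],[0,0,0.083],[0,0,0.083],[0,0,0.083],[0,0,0.083]],"fingers":[-0.4,-0.4,-0.4,-0.4,-0.4,-0.4,-0.4,-0.4]}' 30
python3 -m creep '{"linear":[[0,0,0],[0,0,0],[0,0,0]],"twist":[[0,0,0],[0,0,0],[0,0,0]],"fingers":[-0.4,-0.4,-0.4]}'
cat >> h.py <<'E'
def rect(p,m,z,n):
    c=np.argwhere(m)[:,::-1]; P=np.array([on(p,x,z)[:2] for x in c]).astype(np.float32)
    print(n,cv2.minAreaRect(P*1000))
def st():
    s=arm.sense(); print(round(float(s['time_s']),2),'pos',np.round(s['eef_pos'],4),'rpy',np.round(np.degrees(s['orientation']),1),'F',np.round(s['wrist_force'],1),'M',np.round(s['moment'],2),'op',round(float(s['opening']),3),'ff',round(float(s['finger_force']),1)); return s
E
python3 - <<'E'
from h import *
st(); w=shot('wrist','w1.png')
for t in imaging.trace('bar_orange',w)[:2]: rect(w,t['mask'],.033,t['score'])
for t in imaging.place_of('bar_orange',w)[:2]: print(t['score'],on(w,uv(t),.003))
E
```

```text
time_s: 4.12
eef_pos: [0.5374, -0.2786, 0.2028]
orientation: [-3.14, 0.001, 1.482]
wrist_force: [-1.2, -0.5, 0.3]
opening: 0.698
finger_force: 0.0
time_s: 4.37
eef_pos: [0.5405, -0.2748, 0.204]
orientation: [3.141, -0.0, 1.484]
wrist_force: [-0.3, -0.1, -0.2]
opening: 0.698
finger_force: 0.0
4.37 pos [ 0.5405 -0.2748  0.204 ] rpy [180.  -0.  85.] F [-0.3 -0.1 -0.2] M [ 0.04  0.   -0.03] op 0.698 ff 0.0
0.84 ((346.0985412597656, -348.4548034667969), (25.203170776367188, 64.49234008789062), 82.6253890991211)
0.77 ((347.80084228515625, -155.92311096191406), (41.95814514160156, 28.608861923217773), 8.485234260559082)
0.56 [ 0.53841607 -0.27148869  0.003     ]
```

View pics/w1.png

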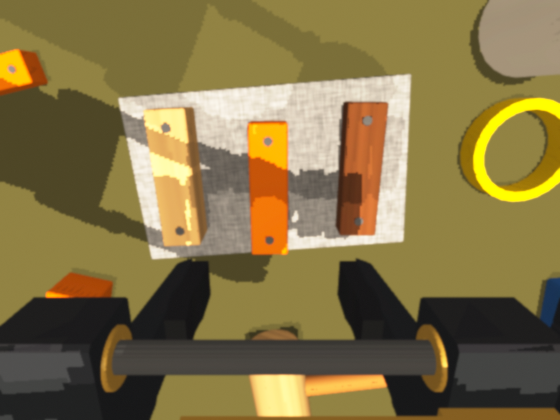

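The picture shows the orange bar at columns 249–288, rows 122–253, almost parallel to the image columns and about 15 px left of the fingers' middle.

Run:
```python
from h import *
w=shot('wrist'); im=w['img'].astype(int)
k=((im[...,0]>90)&(im[...,0]>2.2*im[...,1]*0.9)&(im[...,2]<60)).astype(np.uint8)
k[:, :235]=0;k[:,300:]=0;k[:110]=0;k[262:]=0
c=np.argwhere(k)
for r in (130,150,180,210,240,248):
    x=np.where(k[r])[0]
    if len(x): print(r,x.min(),x.max(),on(w,(x.min(),r),.033)[:2].round(4),on(w,(x.max()+1,r),.033)[:2].round(4))
rr=np.where(k.any(1))[0];print(rr.min(),rr.max(),on(w,(268,rr.min()),.033),on(w,(268,rr.max()),.033))
rect(w,k,.033,'bar')
```

```text
180 249 286 [ 0.5214 -0.2592] [ 0.5544 -0.262 ]
210 250 286 [ 0.5194 -0.2867] [ 0.5524 -0.2895]
240 251 285 [ 0.5172 -0.3157] [ 0.5494 -0.3185]
248 252 282 [ 0.5173 -0.3238] [ 0.546  -0.3263]
123 254 [ 0.54221844 -0.21263015  0.033     ] [ 0.53154248 -0.33122892  0.033     ]
bar ((536.53271484375, -271.8537292480469), (119.21434020996094, 32.61585998535156), 85.61951446533203)
```

```bash
python3 -m creep '{"linear":[[0.0035,-0.0057,0.04],[0.0035,-0.0057,0.09],[0.0035,-0.0057,0.14],[0.0035,-0.0057,0.18],[0.0035,-0.0057,0.205],[0.0035,-0.0057,0.22],[0.0035,-0.0057,0.23],[0.0035,-0.0057,0.23]],"twist":[[0,0,-0.008],[0,0,-0.008],[0,0,-0.008],[0,0,-0.008],[0,0,-0.008],[0,0,-0.008],[0,0,-0.008],[0,0,-0.008]],"fingers":[-0.4,-0.4,-0.4,-0.4,-0.4,-0.4,-0.4,-0.4]}' 30
python3 -m creep '{"linear":[[0,0,0],[0,0,0],[0,0,0],[0,0,0],[0,0,0],[0,0,0]],"twist":[[0,0,0],[0,0,0],[0,0,0],[0,0,0],[0,0,0],[0,0,0]],"fingers":[-0.4,-0.4,0.6,0.6,0.6,0.6]}' 25
python3 -m creep '{"linear":[[0,0,0],[0,0,0],[0,0,0],[0,0,0]],"twist":[[0,0,0],[0,0,0],[0,0,0],[0,0,0]],"fingers":[0.6,0.6,0.6,0.6]}' 25
```

```text
time_s: 5.23
eef_pos: [0.5358, -0.2714, 0.0301]
orientation: [-3.14, -0.001, 1.493]
wrist_force: [0.7, 0.1, 0.0]
opening: 0.704
finger_force: 0.0
time_s: 5.73
eef_pos: [0.5363, -0.2725, 0.0319]
orientation: [3.141, 0.0, 1.492]
wrist_force: [-0.3, -0.0, 0.3]
opening: 0.42
finger_force: 0.0
time_s: 6.07
eef_pos: [0.5362, -0.2725, 0.0317]
orientation: [3.141, 0.0, 1.492]
wrist_force: [-1.8, 0.8, 4.7]
opening: 0.384
finger_force: 25.0
```

```bash
python3 -m creep '{"linear":[[0,0,-0.03],[0,0,-0.08],[0.02,0,-0.13],[0.07,0.005,-0.15],[0.12,0.01,-0.15],[0.16,0.015,-0.15],[0.19,0.017,-0.15],[0.19,0.017,-0.15]],"twist":[[0,0,0],[0,0,0],[0,0,-0.05],[0,0,-0.1],[0,0,-0.158],[0,0,-0.158],[0,0,-0.158],[0,0,-0.158]],"fingers":[0.6,0.6,0.6,0.6,0.6,0.6,0.6,0.6]}' 25
python3 -m creep '{"linear":[[0,0,0],[0,0,0],[0,0,0]],"twist":[[0,0,0],[0,0,0],[0,0,0]],"fingers":[0.6,0.6,0.6]}'
python3 - <<'E'
from h import *
st(); w=shot('wrist','w2.png')
for t in imaging.place_of('plate',w)[:2]: print(t['score'],on(w,uv(t),.0))
m=imaging.trace('plate',w)[0]['mask'].astype(np.uint8); h=cv2.morphologyEx(m,cv2.MORPH_CLOSE,np.ones((45,45)))
rect(w,m,.01,'plate')
k=((w['img'].max(2)<60)&(h>0)).astype(np.uint8)
n,L,s,c=cv2.connectedComponentsWithStats(k)
for i in 1+np.argsort(-s[1:,4])[:2]: print(s[i]); rect(w,L==i,.01,'patch')
im=w['img'].astype(int);k=((im[...,0]>90)&(im[...,0]>2*im[...,1])&(im[...,2]<60)).astype(np.uint8)
n,L,s,c=cv2.connectedComponentsWithStats(k)
for i in 1+np.argsort(-s[1:,4])[:3]: print(s[i]); rect(w,L==i,arm.sense()['eef_pos'][2]+.0015,'bar')
E
```

```text
time_s: 6.73
eef_pos: [0.5597, -0.1273, 0.1432]
orientation: [-3.141, -0.002, 1.661]
wrist_force: [-1.6, -0.2, -1.1]
opening: 0.39
finger_force: 25.0
time_s: 6.98
eef_pos: [0.5595, -0.1321, 0.1433]
orientation: [-3.141, 0.0, 1.657]
wrist_force: [-0.1, -0.4, -0.6]
opening: 0.385
finger_force: 25.0
6.98 pos [ 0.5595 -0.1321  0.1433] rpy [-180.     0.    94.9] F [-0.1 -0.4 -0.6] M [-0.04  0.05 -0.02] op 0.385 ff 25.0
0.62 [ 0.56119895 -0.01349332  0.        ]
plate ((561.6286010742188, -46.786399841308594), (201.162353515625, 113.10553741455078), 4.951394557952881)
[ 262    0   54  131 6517]
patch ((560.8475341796875, -31.352569580078125), (34.53130340576172, 82.27507781982422), 4.85679817199707)
[  226   154    95   185 14347]
bar ((557.7578125, -106.89303588867188), (33.73016357421875, 76.83770751953125), 4.97357177734375)
[ 237  375   92   42 2891]
bar ((567.6619262695312, -175.8972930908203), (40.10360336303711, 23.55039405822754), 4.976953983306885)
[ 21 399  33  21 441]
bar ((458.1033020019531, -193.17507934570312), (13.335868835449219, 11.863611221313477), 4.610706329345703)
```

View pics/w2.png

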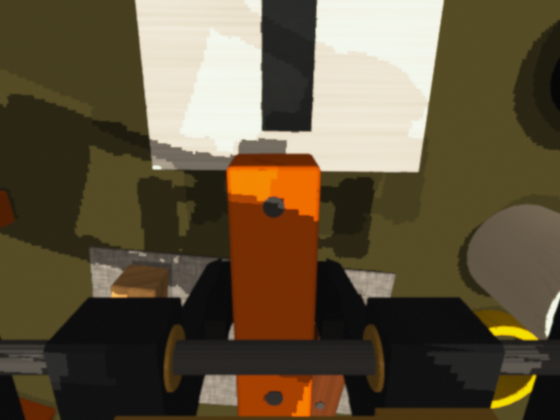

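The picture shows the patch's near end at row 130 (columns 262–312), and the held bar's far top edge at about row 166, parallel to the patch.

Run:
```python
from h import *
w=shot('wrist');z=arm.sense()['eef_pos'][2]; p=arm.sense()['eef_pos']
y=np.array([-np.sin(np.radians(5)),np.cos(np.radians(5)),0])
for r in(165,167): print('bar centre',on(w,(274,r),z+.0013)-60e-3*y, p)
print('patch',on(w,(287,130.5),.01)+61e-3*y)
```

```text
bar centre [ 0.56040768 -0.13242365  0.14484298] [ 0.55968782 -0.1321769   0.14354298]
bar centre [ 0.56046889 -0.13313216  0.14484298] [ 0.55968782 -0.1321769   0.14354298]
patch [ 0.55946629 -0.01206421  0.01      ]
```

```bash
python3 -m creep '{"linear":[[0.05,0.004,0],[0.1,0.008,0],[0.14,0.0115,0],[0.16,0.0131,0.03],[0.16,0.0131,0.07],[0.16,0.0131,0.105],[0.16,0.0131,0.125],[0.16,0.0131,0.13]],"twist":[[0,0,0],[0,0,0],[0,0,0],[0,0,0],[0,0,0],[0,0,0],[0,0,0],[0,0,0]],"fingers":[0.6,0.6,0.6,0.6,0.6,0.6,0.6,0.6]}' 25
python3 -m creep '{"linear":[[0,0,0],[0,0,0],[0,0,0.002],[0,0,0.004],[0,0,0.006],[0,0,0.007],[0,0,0.007]],"twist":[[0,0,0],[0,0,0],[0,0,0],[0,0,0],[0,0,0],[0,0,0],[0,0,0]],"fingers":[0.6,0.6,0.6,0.6,0.6,0.6,0.6]}' 25
```

```text
time_s: 7.85
eef_pos: [0.5564, -0.0109, 0.0428]
orientation: [-3.135, -0.001, 1.657]
wrist_force: [-0.7, -0.0, -0.2]
opening: 0.384
finger_force: 25.0
time_s: 8.43
eef_pos: [0.5594, -0.0108, 0.0412]
orientation: [3.141, 0.0, 1.658]
wrist_force: [0.1, -0.9, -0.9]
opening: 0.381
finger_force: 25.0
```

```bash
python3 -m creep '{"linear":[[-0.001,0,0.001],[-0.001,0,0.002],[-0.001,0,0.003],[-0.001,0,0.0035],[-0.001,0,0.0035]],"twist":[[0,0,0],[0,0,0],[0,0,0],[0,0,0],[0,0,0]],"fingers":[0.6,0.6,0.6,0.6,0.6]}' 25; python3 -c "from h import *;st()"
```

```text
time_s: 8.85
eef_pos: [0.5593, -0.0116, 0.0387]
orientation: [-3.141, 0.0, 1.658]
wrist_force: [-1.9, -0.2, 3.1]
opening: 0.388
finger_force: 25.0
8.85 pos [ 0.5593 -0.0116  0.0387] rpy [-180.    0.   95.] F [-1.9 -0.2  3.1] M [-0.07  0.28 -0.03] op 0.388 ff 25.0
```

```bash
python3 -m creep '{"linear":[[0,0,0],[0,0,0],[0,0,0],[0,0,-0.02],[0,0,-0.06],[0,0,-0.11],[0,0,-0.16],[0,0,-0.2]],"twist":[[0,0,0],[0,0,0],[0,0,0],[0,0,0],[0,0,0],[0,0,0],[0,0,0],[0,0,0]],"fingers":[-0.3,-0.3,-0.3,-0.3,-0.3,-0.3,-0.3,-0.3]}' 25
python3 -m creep '{"linear":[[0.04,0.005,-0.05],[0.09,0.01,-0.1],[0.14,0.015,-0.15],[0.19,0.02,-0.188],[0.24,0.025,-0.188],[0.267,0.03,-0.188],[0.267,0.03,-0.188],[0.267,0.03,-0.188]],"twist":[[0,0,0],[0,0,0],[0,0,0],[0,0,0],[0,0,0],[0,0,0],[0,0,0],[0,0,0]],"fingers":[-1,-1,-1,-1,-1,-1,-1,-1]}' 25
python3 -m creep '{"linear":[[0,0,0],[0,0,0],[0,0,0]],"twist":[[0,0,0],[0,0,0],[0,0,0]],"fingers":[-1,-1,-1]}'
python3 - <<'E'
from h import *
st(); w=shot('wrist','w3.png'); s=shot('scene','s3.png'); d=shot('side','d3.png')
for l in('rest','gauge','gauge_grip','foot_pad'):
    L=[]
    for nm,p in (('w',w),('s',s),('d',d)):
        r=imaging.place_of(l,p); print(l,nm,[(uv(a).round(1).tolist(),round(a['score'],2)) for a in r[:2]])
        if r: L.append((p,uv(r[0])))
    if len(L)>1: print(tri(L).round(4),[ (px(p,tri(L))-u).round(1).tolist() for p,u in L])
E
```

```text
time_s: 9.52
eef_pos: [0.5598, -0.0116, 0.1909]
orientation: [3.14, 0.0, 1.658]
wrist_force: [1.1, 0.6, 0.0]
opening: 0.652
finger_force: 0.0
time_s: 10.18
eef_pos: [0.5644, 0.1923, 0.3299]
orientation: [3.14, -0.0, 1.662]
wrist_force: [-0.2, -0.2, -0.5]
opening: 1.002
finger_force: 0.0
time_s: 10.43
eef_pos: [0.564, 0.1883, 0.3282]
orientation: [-3.14, 0.001, 1.656]
wrist_force: [0.4, 0.2, -0.3]
opening: 0.998
finger_force: 0.0
10.43 pos [0.564  0.1883 0.3282] rpy [-179.9    0.    94.9] F [ 0.4  0.2 -0.3] M [ 0.05 -0.02  0.03] op 0.998 ff 0.0
rest w [([269.2, 107.6], 0.72), ([261.2, 295.9], 0.57)]
rest s [([335.8, 193.8], 0.65), ([366.8, 250.1], 0.65)]
rest d [([222.4, 299.9], 0.96), ([154.7, 369.1], 0.39)]
[0.5543 0.2531 0.0051] [[1.0, 2.3], [-0.9, -0.5], [-1.1, 0.7]]
gauge w [([349.4, 103.2], 0.86)]
gauge s []
gauge d [([192.9, 280.9], 0.72)]
[0.6399 0.2695 0.057 ] [[-0.1, 0.0], [-0.0, -0.0]]
gauge_grip w [([308.7, 104.6], 0.8)]
gauge_grip s [([348.1, 171.2], 0.59)]
gauge_grip d [([207.4, 270.0], 0.88)]
[0.5859 0.2598 0.1342] [[-3.7, 6.7], [1.0, -0.5], [-1.0, 0.9]]
foot_pad w [([402.0, 196.9], 0.21)]
foot_pad s [([370.6, 248.6], 0.64), ([364.2, 193.9], 0.61)]
foot_pad d [([190.9, 278.1], 0.44)]
[ 0.7443  0.178  -0.0557] [[-8.4, -25.1], [-2.0, 2.9], [0.6, -10.6]]
```

View pics/w3.png

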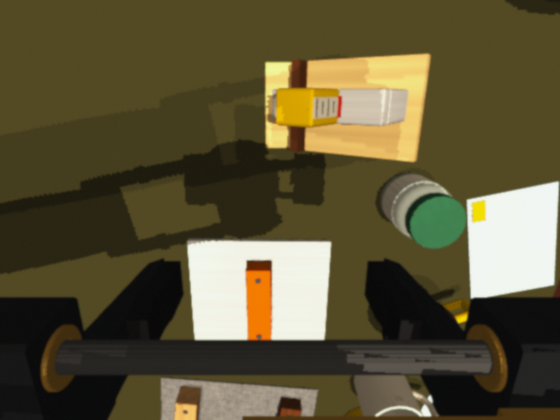

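The picture shows the bar centred on the patch (247–271, 262–340). The rest's upper edge runs (429,54)–(417,161), its front edge is at column 265, and the gauge grip is at (305,106).

Run:
```python
from h import *
from scipy.optimize import least_squares
w=shot('wrist')
a=on(w,(429,54),.102);b=on(w,(417,161),.102);print('top edge',a,b,np.linalg.norm(a-b),np.degrees(np.arctan2(-(a-b)[0],(a-b)[1])))
for z in(0,.01,.02): 
    a=on(w,(265,62),z);b=on(w,(264.5,147),z);print('front',z,a,b,np.linalg.norm(a-b),np.degrees(np.arctan2(-(a-b)[0],(a-b)[1])))
m=imaging.trace('gauge_grip',w); t=imaging.trace('gauge',w)[0]['mask']; print(len(m)); c=np.argwhere(t); print('gauge mask',c.min(0),c.max(0))
im=w['img'].astype(int); 
y=(im[...,0]>150)&(im[...,2]<60)&(im[...,1]>100)&t; 
for col in range(272,345,6):
    r=np.where(y[:,col])[0]; 
    if len(r): print(col,r.min(),r.max())
for col in range(345,408,10):
    r=np.where(t[:,col])[0]
    if len(r): print('g',col,r.min(),r.max())
big=cv2.resize(w['img'][40:170,240:440],None,fx=4,fy=4,interpolation=cv2.INTER_CUBIC); cv2.imwrite('pics/crop3.png',big[...,::-1])
```

```text
top edge [0.69794109 0.3213534  0.102     ] [0.70873329 0.22214686 0.102     ] 0.09979182684487321 6.208514110216063
front 0 [0.5440394  0.30959451 0.        ] [0.55148536 0.20804377 0.        ] 0.1018233470187406 4.193570410553249
front 0.01 [0.54433882 0.30877716 0.01      ] [0.5516195  0.20948065 0.01      ] 0.09956307484263295 4.19357041055327
front 0.02 [0.54463825 0.30795981 0.02      ] [0.55175364 0.21091752 0.02      ] 0.09730280266652527 4.193570410553226
2
gauge mask [ 90 270] [129 406]
278 91 126
284 91 126
290 91 127
296 91 127
302 91 128
308 91 129
314 91 127
320 91 125
326 91 125
332 91 125
g 345 92 125
g 355 91 126
g 365 91 127
g 375 91 126
g 385 91 125
g 395 92 124
g 405 93 104
```

View pics/crop3.png

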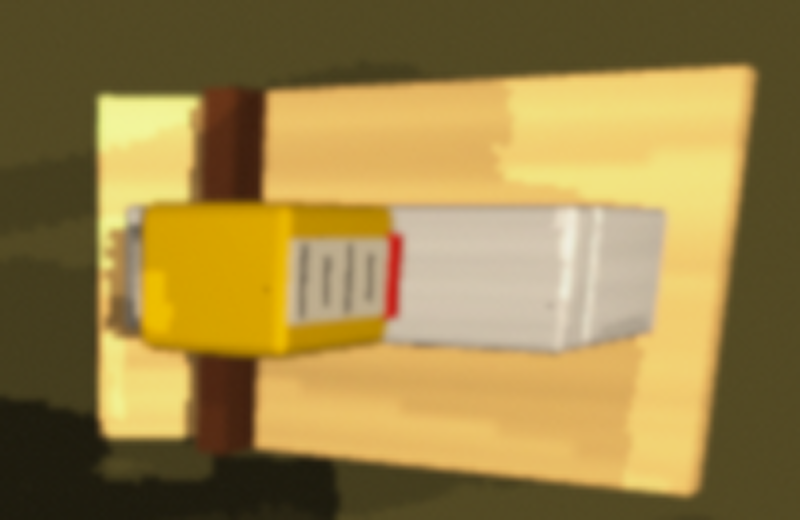

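The crop shows the grip's top face at (276,91), (312,91), (311,129), (276,126). The rest and gauge are turned about +5°. Next: fit the gauge pose and start turning the tool.

```bash
cat >> h.py <<'E'
t35=np.radians(35)
def gR(yaw): return R.from_euler('zy',[yaw,-35],degrees=True).as_matrix()  # x up the slope
def rows(Pt,Rt):
    s=arm.sense(); R0=R.from_euler('xyz',s['orientation']).as_matrix()
    print('linear',((R0.T@(np.array(Pt)-s['eef_pos']))/.75).round(4),'twist',(np.degrees(R.from_matrix(R0.T@Rt).as_rotvec())/60).round(4))
E
python3 - <<'E'
from h import *
from scipy.optimize import least_squares
w=shot('wrist'); 
C=np.array([[276.3,91.3],[276,126.3],[311.8,91.5],[311,128.7]]); B=np.array([[-18,15,121],[-18,-15,121],[18,15,121],[18,-15,121]])/1e3
E=np.array([[379,92],[380,127.5]]);  # beam top right end
Be=np.array([[57,15,71],[57,-15,71]])/1e3
def f(v,full=0):
    G=gR(v[3]); P=v[:3]
    return np.concatenate([px(w,P+G@b)-c for b,c in zip(np.r_[B,Be],np.r_[C,E])])
v=least_squares(f,[.64,.267,.058,5]); print(v.x.round(4),f(v.x).round(1)); G=gR(v.x[3]); print('grip',v.x[:3]+G@[0,0,.096],'gz',G[:,2])
E
python3 -m creep '{"linear":[[0,0,0],[0,0,0],[0,0,0],[0,0,0],[0,0,0],[0,0,0],[0,0,0],[0,0,0]],"twist":[[0,0,1],[0,0,1],[0,0,1],[0,0,1],[0,0,1],[0,0,1],[0,0,1],[0,0,1]],"fingers":[-1,-1,-1,-1,-1,-1,-1,-1]}' 25
```

```text
[0.6448 0.2625 0.0467 6.0028] [-0.4  0.6 -0.2  1.2  0.8 -1.3  0.5 -0.5  1.4 -0.1 -2.3  0.2]
grip [0.58971296 0.26251897 0.12533783] gz [-5.73576436e-01 -3.46944695e-18  8.19152044e-01]
time_s: 12.05
eef_pos: [0.5643, 0.1899, 0.3293]
orientation: [-3.142, 0.0, 0.652]
wrist_force: [-0.5, -0.4, -1.2]
opening: 0.998
finger_force: 0.0
```

```bash
sed -i "s/'zy',\[yaw/'ZY',[yaw/" h.py
python3 - <<'E'
from h import *
from scipy.optimize import least_squares
w=shot('wrist');s=arm.sense()
def T(p,o): M=np.eye(4);M[:3,3]=p;M[:3,:3]=R.from_euler('xyz',o).as_matrix();return M
w['world_from_camera']=T([.564,.1888,.3284],[-3.14,0,1.6565])@np.linalg.inv(T(s['eef_pos'],s['orientation']))@w['world_from_camera']
sc=shot('scene'); sd=shot('side')
C=np.array([[276.3,91.3],[276,126.3],[311.8,91.5],[311,128.7],[379,92],[380,127.5]]); B=np.array([[-18,15,121],[-18,-15,121],[18,15,121],[18,-15,121],[57,15,71],[57,-15,71]])/1e3
def f(v,z=None):
    G=gR(v[3]); P=np.array(v[:3]); g=P+G@[0,0,.096]
    e=[px(w,P+G@b)-c for b,c in zip(B,C)]+[(px(sc,g)-[348.8,171.8])/2,(px(sd,g)-[207.5,270.2])/2]
    return np.concatenate(e)
v=least_squares(f,[.64,.267,.058,5]).x; print(v.round(4),f(v).round(1)); G=gR(v[3]); g=v[:3]+G@[0,0,.096]; print('grip',g,'gz',G[:,2])
# slope-constrained: rest origin (.5535,.259) yaw 5
e=np.array([np.cos(np.radians(5)),np.sin(np.radians(5))]); d=(v[:2]-[.5535,.259])@e; print('slope height there',.062+(d-.09)*np.tan(t35))
Rt=np.c_[G[:,0],-G[:,1],-G[:,2]]
rows(g+.108*G[:,2],Rt)
E
```

```text
[0.6429 0.2678 0.0465 5.226 ] [-0.5  0.1 -0.3  0.7  0.7 -0.3  0.2  0.6  2.  -0.6 -2.4 -0.2  0.6  0.3
 -1.   1.5]
grip [0.58802807 0.26274205 0.12511729] gz [-0.57119221 -0.05224357  0.81915204]
slope height there 0.06184996605739405
linear [ 0.015  -0.1018  0.1543] twist [-0.1661  0.5673  0.5268]
```

```bash
python3 -m creep '{"linear":[[0.002,-0.015,0.0],[0.004,-0.03,0.01],[0.006,-0.045,0.03],[0.008,-0.06,0.06],[0.01,-0.075,0.09],[0.013,-0.09,0.12],[0.015,-0.1018,0.147],[0.015,-0.1018,0.147]],"twist":[[-0.166,0.567,0.527],[-0.166,0.567,0.527],[-0.166,0.567,0.527],[-0.166,0.567,0.527],[-0.166,0.567,0.527],[-0.166,0.567,0.527],[-0.166,0.567,0.527],[-0.166,0.567,0.527]],"fingers":[-1,-1,-1,-1,-1,-1,-1,-1]}' 25
python3 -m creep '{"linear":[[0,0,0],[0,0,0],[0,0,0]],"twist":[[0,0,0],[0,0,0],[0,0,0]],"fingers":[-1,-1,-1]}'
python3 - <<'E'
from h import *
s=st(); print(s['q'].round(2)); w=shot('wrist','w4.png'); sc=shot('scene');sd=shot('side')
for l in('gauge','gauge_grip'):
    L=[]
    for nm,p in (('w',w),('s',sc),('d',sd)):
        r=imaging.place_of(l,p); print(l,nm,[(uv(a).round(1).tolist(),round(a['score'],2)) for a in r[:2]])
        if r: L.append((p,uv(r[0])))
    if len(L)>1: print(tri(L).round(4),[ (px(p,tri(L))-u).round(1).tolist() for p,u in L])
print(px(w,[.588,.2627,.125]),px(w,[.5859,.2615,.1342]))
E
```

```text
time_s: 12.87
eef_pos: [0.5251, 0.2574, 0.2176]
orientation: [3.14, -0.612, 0.091]
wrist_force: [1.4, -0.1, 0.7]
opening: 0.994
finger_force: 0.0
time_s: 13.12
eef_pos: [0.5274, 0.2576, 0.2206]
orientation: [3.141, -0.611, 0.091]
wrist_force: [0.0, -0.4, 0.8]
opening: 0.999
finger_force: 0.0
13.12 pos [0.5274 0.2576 0.2206] rpy [179.9 -35.    5.2] F [ 0.  -0.4  0.8] M [-0.01  0.3  -0.03] op 0.999 ff 0.0
[ 0.55 -0.14  2.22 -0.51  0.55  2.4 ]
gauge w [([271.4, 180.7], 0.6)]
gauge s [([360.9, 193.8], 0.57)]
gauge d [([191.6, 281.3], 0.87)]
[0.6414 0.27   0.0584] [[0.2, 5.5], [2.1, 0.0], [0.7, -0.8]]
gauge_grip w [([269.7, 218.9], 0.97)]
gauge_grip s []
gauge_grip d [([208.0, 270.2], 0.66)]
[0.5814 0.2635 0.1465] [[2.6, 6.3], [-1.6, -0.4]]
[274.28959813 223.59013302] [275.75374267 223.39284098]
```

View pics/w4.png

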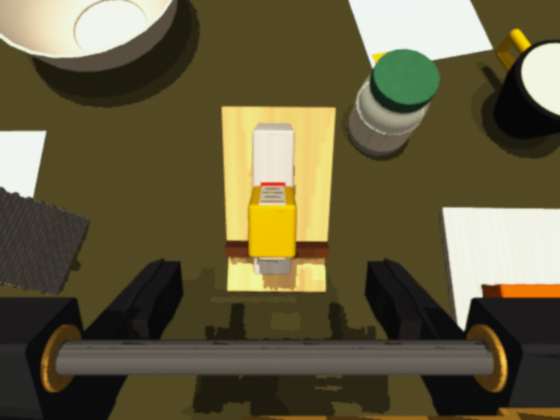

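The picture shows the gauge squarely below the gripper, with its grip at (249–296, 185–256), centred near column 272. The rest's upper edge runs (222,107)–(335,107). I fit the gauge with the constraint that it stands on the slope.

Run:
```python
from h import *
from scipy.optimize import least_squares
w=shot('wrist');s=arm.sense();im=w['img'].astype(int)
y=(im[...,0]>120)&(im[...,2]<70)&(im[...,1]>80)&(im[...,0]-im[...,2]>110); y[:,:245]=0;y[:,300:]=0;y[:180]=0;y[262:]=0
for r in range(188,262,5):
    x=np.where(y[r])[0]; print(r,(x.min(),x.max()) if len(x) else None, end=' ')
print()
def T(p,o): M=np.eye(4);M[:3,3]=p;M[:3,:3]=R.from_euler('xyz',o).as_matrix();return M
w3=dict(K=w['K'],world_from_camera=T([.564,.1888,.3284],[-3.14,0,1.6565])@np.linalg.inv(T(s['eef_pos'],s['orientation']))@w['world_from_camera'])
print(w['K'][0][0],w['K'][0][2])
top=np.array([[147.3,50,102.2],[147.3,-50,102.2]])/1e3
def X(v,b): return np.r_[v[:2],0]+R.from_euler('z',v[2],degrees=True).apply(b)
def f(v): return np.concatenate([px(w3,X(v,top[0]))-[429,54],px(w3,X(v,top[1]))-[417,161],px(w,X(v,top[0]))-[222,107],px(w,X(v,top[1]))-[335,107]])
v=least_squares(f,[.553,.259,5]).x;print('rest',v.round(4),f(v).round(1))
C=np.array([[276.3,91.3],[276,126.3],[311.8,91.5],[311,128.7],[379,92],[380,127.5]]); B=np.array([[-18,15,121],[-18,-15,121],[18,15,121],[18,-15,121],[57,15,71],[57,-15,71]])/1e3
C4=np.array([[250,256],[296,256]]);B4=B[:2]
def pose(u): return X(v,np.array([.09+u[0]*np.cos(t35),u[1],.062+u[0]*np.sin(t35)])),gR(u[2])
def g(u):
    P,G=pose(u); return np.concatenate([px(w3,P+G@b)-c for b,c in zip(B,C)]+[px(w,P+G@b)-c for b,c in zip(B4,C4)])
u=least_squares(g,[0,0,5]).x; P,G=pose(u); print('gauge',u.round(4),P.round(4),g(u).round(1))
gr=P+G@[0,0,.096]; print('grip',gr.round(4))
Rt=np.c_[G[:,0],-G[:,1],-G[:,2]]
rows(gr+.008*G[:,2],Rt)
```

```text
188 (np.int64(251), np.int64(292)) 193 (np.int64(250), np.int64(293)) 198 (np.int64(249), np.int64(294)) 203 (np.int64(248), np.int64(294)) 208 (np.int64(247), np.int64(295)) 213 (np.int64(247), np.int64(295)) 218 (np.int64(247), np.int64(295)) 223 (np.int64(247), np.int64(295)) 228 (np.int64(247), np.int64(295)) 233 (np.int64(247), np.int64(295)) 238 (np.int64(247), np.int64(294)) 243 (np.int64(247), np.int64(294)) 248 (np.int64(247), np.int64(294)) 253 (np.int64(248), np.int64(294)) 258 None 
344.26117989512335 273.59717003595074
rest [0.5533 0.2553 5.4679] [-1.   1.  -2.1  1.5 -1.7 -1.2 -1.  -2. ]
gauge [-8.0000e-04  3.9000e-03  4.8708e+00] [0.6418 0.2677 0.0615] [-1.9 -0.5 -1.7  1.9  1.2 -1.   0.6  1.9  6.1 -1.2  1.4  1.  -1.2  2.7
  0.5  2.8]
grip [0.5869 0.263  0.1402]
linear [ 0.0056 -0.001   0.122 ] twist [-0.0015  0.0002  0.0021]
```

```bash
python3 -m creep '{"linear":[[0.005,-0.0018,0.03],[0.005,-0.0018,0.065],[0.005,-0.0018,0.09],[0.005,-0.0018,0.105],[0.005,-0.0018,0.115],[0.005,-0.0018,0.122],[0.005,-0.0018,0.122],[0.005,-0.0018,0.122]],"twist":[[0,0,0],[0,0,0],[0,0,0],[0,0,0],[0,0,0],[0,0,0],[0,0,0],[0,0,0]],"fingers":[-1,-1,-1,-1,-1,-1,-1,-1]}' 25
python3 - <<'E'
from h import *
st(); w=shot('wrist','w5.png');im=w['img'].astype(int)
y=(im[...,0]>120)&(im[...,2]<70)&(im[...,1]>80)&(im[...,0]-im[...,2]>110)
y[:,:200]=0;y[:,350:]=0;
for r in range(100,340,15):
    x=np.where(y[r])[0]; print(r,(x.min(),x.max()) if len(x) else None, end=' ')
E
```

```text
time_s: 14.28
eef_pos: [0.5819, 0.2635, 0.1467]
orientation: [-3.141, -0.611, 0.088]
wrist_force: [-0.3, -0.2, 1.0]
opening: 1.003
finger_force: 0.0
14.28 pos [0.5819 0.2635 0.1467] rpy [-180.  -35.    5.] F [-0.3 -0.2  1. ] M [0.05 0.35 0.04] op 1.003 ff 0.0
100 None 115 None 130 None 145 None 160 None 175 None 190 None 205 None 220 None 235 None 250 (np.int64(242), np.int64(306)) 265 (np.int64(239), np.int64(309)) 280 (np.int64(236), np.int64(312)) 295 (np.int64(232), np.int64(315)) 310 (np.int64(233), np.int64(315)) 325 (np.int64(233), np.int64(314))
```

View pics/w5.png

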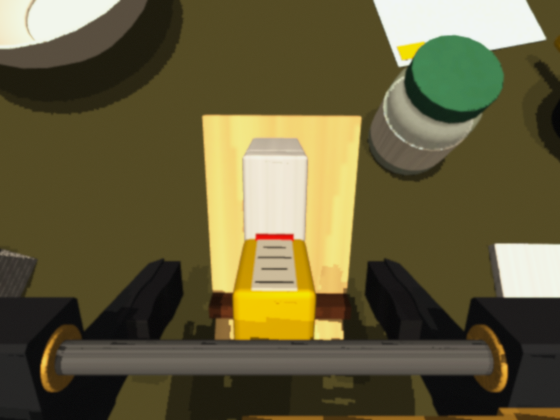

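The picture shows the grip centred between the fingers (233–314, rows 240–340), with its top about 13 mm past the TCP. That is a good depth, so I close.

```bash
python3 -m creep '{"linear":[[0,0,0],[0,0,0],[0,0,0],[0,0,0],[0,0,0],[0,0,0],[0,0,0],[0,0,0]],"twist":[[0,0,0],[0,0,0],[0,0,0],[0,0,0],[0,0,0],[0,0,0],[0,0,0],[0,0,0]],"fingers":[0.8,0.8,0.8,0.8,0.8,0.8,0.8,0.8]}' 45
python3 -c "from h import *;st()"
```

```text
time_s: 15.0
eef_pos: [0.5817, 0.2634, 0.1462]
orientation: [-3.142, -0.61, 0.088]
wrist_force: [0.2, 0.5, -1.4]
opening: 0.42
finger_force: 0.0
15.0 pos [0.5817 0.2634 0.1462] rpy [-180.  -35.    5.] F [ 0.2  0.5 -1.4] M [-0.04  0.35  0.02] op 0.42 ff 0.0
```

```bash
python3 -m creep '{"linear":[[0,0,0],[0,0,0],[0,0,0],[0,0,0]],"twist":[[0,0,0],[0,0,0],[0,0,0],[0,0,0]],"fingers":[0.8,0.8,0.8,0.8]}' 45
python3 -m creep '{"linear":[[0,0,-0.005],[0,0,-0.015],[0,0,-0.03],[0,0,-0.05],[0,0,-0.075],[0,0,-0.1],[0,0,-0.12],[0,0,-0.13]],"twist":[[0,0,0],[0,0,0],[0,0,0],[0,0,0],[0,0,0],[0,0,0],[0,0,0],[0,0,0]],"fingers":[0.8,0.8,0.8,0.8,0.8,0.8,0.8,0.8]}'
python3 -c "
from h import *;s=st();print(s['q'].round(2))
rows([.5594,-.012,.30],R.from_euler('xyz',[np.pi,0,np.radians(5)]).as_matrix())"
```

```text
time_s: 15.33
eef_pos: [0.5817, 0.2633, 0.1462]
orientation: [3.142, -0.61, 0.088]
wrist_force: [-1.6, -0.6, 0.5]
opening: 0.336
finger_force: 45.0
time_s: 16.0
eef_pos: [0.5245, 0.2582, 0.2267]
orientation: [-3.141, -0.61, 0.088]
wrist_force: [0.5, 0.3, -4.2]
opening: 0.335
finger_force: 45.0
16.0 pos [0.5245 0.2582 0.2267] rpy [-180.   -34.9    5. ] F [ 0.5  0.3 -4.2] M [0.03 0.79 0.02] op 0.335 ff 45.0
[ 0.55 -0.15  2.22 -0.5   0.57  2.39]
linear [ 0.0682  0.3629 -0.0717] twist [-3.000e-04 -5.821e-01  3.000e-04]
```

```bash
python3 -m creep '{"linear":[[0.02,0.02,-0.03],[0.035,0.06,-0.05],[0.05,0.11,-0.0717],[0.0682,0.16,-0.0717],[0.0682,0.21,-0.0717],[0.0682,0.26,-0.0717],[0.0682,0.31,-0.0717],[0.0682,0.35,-0.0717]],"twist":[[0,-0.1,0],[0,-0.2,0],[0,-0.3,0],[0,-0.4,0],[0,-0.5,0],[0,-0.582,0],[0,-0.582,0],[0,-0.582,0]],"fingers":[0.8,0.8,0.8,0.8,0.8,0.8,0.8,0.8]}'
python3 -m creep '{"linear":[[0,0.008,0],[0,0.0129,0],[0,0.0129,0],[0,0.0129,0],[0,0.0129,0]],"twist":[[0,0,0],[0,0,0],[0,0,0],[0,0,0],[0,0,0]],"fingers":[0.8,0.8,0.8,0.8,0.8]}'
python3 - <<'E'
from h import *
s=st();print(s['q'].round(2))
w=shot('wrist','w6.png');sc=shot('scene','s6.png');sd=shot('side','d6.png')
for l in('gauge','gauge_grip','foot_pad','bar_orange','plate'):
    L=[]
    for nm,p in (('w',w),('s',sc),('d',sd)):
        r=imaging.place_of(l,p); print(l,nm,[(uv(a).round(1).tolist(),round(a['score'],2)) for a in r[:1]])
        if r: L.append((p,uv(r[0])))
    if len(L)>1: print(tri(L).round(4),[ (px(p,tri(L))-u).round(1).tolist() for p,u in L])
E
```

```text
time_s: 16.67
eef_pos: [0.5608, -0.0051, 0.2983]
orientation: [3.141, 0.001, 0.087]
wrist_force: [1.1, -0.8, -5.1]
opening: 0.337
finger_force: 45.0
time_s: 17.08
eef_pos: [0.5607, -0.0103, 0.2993]
orientation: [-3.141, -0.001, 0.09]
wrist_force: [0.5, -0.9, -4.4]
opening: 0.338
finger_force: 45.0
17.08 pos [ 0.5607 -0.0103  0.2993] rpy [-1.8e+02 -1.0e-01  5.1e+00] F [ 0.5 -0.9 -4.4] M [ 0.11  0.11 -0.01] op 0.338 ff 45.0
[-0.06  0.03  1.81  0.    1.31  1.42]
gauge w [([273.4, 218.9], 0.8)]
gauge s [([283.2, 212.3], 0.76)]
gauge d [([270.5, 199.9], 0.71)]
[ 0.5605 -0.0122  0.1968] [[3.3, 3.7], [-0.0, 0.0], [-1.1, 0.4]]
gauge_grip w [([275.9, 297.4], 0.74)]
gauge_grip s [([282.6, 190.7], 0.58)]
gauge_grip d [([267.0, 173.4], 0.78)]
[ 0.5653 -0.0138  0.2965] [[7.3, -0.9], [1.6, -0.8], [0.9, 0.5]]
foot_pad w [([444.2, 259.9], 0.45)]
foot_pad s []
foot_pad d [([268.3, 198.6], 0.43)]
[ 0.5691 -0.0736  0.2048] [[-74.8, -37.4], [10.0, -13.0]]
bar_orange w []
bar_orange s [([115.2, 303.2], 0.96)]
bar_orange d [([360.0, 247.5], 0.75)]
[ 0.2947 -0.3703 -0.159 ] [[28.9, 2.4], [21.3, -7.9]]
plate w []
plate s [([285.5, 250.3], 0.83)]
plate d [([269.4, 241.8], 0.9)]
[ 0.5648 -0.0112  0.0051] [[-0.8, -0.0], [-0.7, 0.0]]
```

View pics/w6.png

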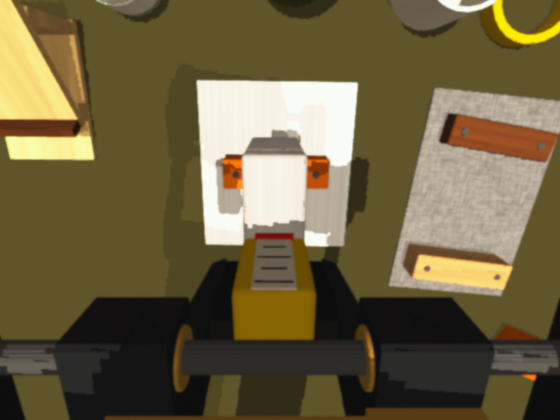

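The picture shows the gauge upright over the bar, whose ends show at (223–243, 156–188) and (308–328, 156–188), centred left to right. I check the bar's position, then descend.

```bash
python3 - <<'E'
from h import *
w=shot('wrist');im=w['img'].astype(int)
k=((im[...,0]>90)&(im[...,0]>2*im[...,1])&(im[...,2]<60)).astype(np.uint8); k[:,:210]=0;k[:,340:]=0;k[:140]=0;k[200:]=0
rect(w,k,.04,'bar')
E
python3 -m creep '{"linear":[[0.001,0.002,0.04],[0.001,0.002,0.08],[0.001,0.002,0.12],[0.001,0.002,0.15],[0.001,0.002,0.17],[0.001,0.002,0.18],[0.001,0.002,0.18],[0.001,0.002,0.18]],"twist":[[0,0,0],[0,0,0],[0,0,0],[0,0,0],[0,0,0],[0,0,0],[0,0,0],[0,0,0]],"fingers":[0.8,0.8,0.8,0.8,0.8,0.8,0.8,0.8]}'
python3 -c "
from h import *;st();sd=shot('side');sc=shot('scene')
print([(n,uv(imaging.place_of(n,p)[0]).round(1)) for p in (sc,sd) for n in('gauge','plate') if imaging.place_of(n,p)])"
```

```text
bar ((562.879638671875, -11.226764678955078), (35.403114318847656, 117.26729583740234), 5.066246509552002)
time_s: 18.7
eef_pos: [0.5624, -0.0131, 0.1649]
orientation: [-3.142, -0.001, 0.088]
wrist_force: [0.8, 0.5, -4.3]
opening: 0.332
finger_force: 45.0
18.7 pos [ 0.5624 -0.0131  0.1649] rpy [-1.8e+02 -1.0e-01  5.0e+00] F [ 0.8  0.5 -4.3] M [ 0.02  0.05 -0.01] op 0.332 ff 45.0
[('gauge', array([283.2, 241.7])), ('plate', array([286.9, 252.6])), ('gauge', array([270.3, 230.6])), ('plate', array([272.2, 242.3]))]
```

```bash
python3 -m creep '{"linear":[[0,0,0.008],[0,0,0.016],[0,0,0.024],[0,0,0.032],[0,0,0.04],[0,0,0.046],[0,0,0.05],[0,0,0.05]],"twist":[[0,0,0],[0,0,0],[0,0,0],[0,0,0],[0,0,0],[0,0,0],[0,0,0],[0,0,0]],"fingers":[0.8,0.8,0.8,0.8,0.8,0.8,0.8,0.8]}'
python3 -m creep '{"linear":[[0,0,0.0015],[0,0,0.003],[0,0,0.0045],[0,0,0.0045],[0,0,0.0045]],"twist":[[0,0,0],[0,0,0],[0,0,0],[0,0,0],[0,0,0]],"fingers":[0.8,0.8,0.8,0.8,0.8]}'
python3 -c "from h import *;st()"
```

```text
time_s: 19.87
eef_pos: [0.5616, -0.013, 0.126]
orientation: [-3.141, 0.0, 0.088]
wrist_force: [-0.6, 0.3, -3.4]
opening: 0.337
finger_force: 45.0
time_s: 20.28
eef_pos: [0.5621, -0.0131, 0.1238]
orientation: [-3.142, -0.001, 0.088]
wrist_force: [-1.0, -0.8, -3.4]
opening: 0.336
finger_force: 45.0
20.28 pos [ 0.5621 -0.0131  0.1238] rpy [-1.8e+02 -1.0e-01  5.0e+00] F [-1.  -0.8 -3.4] M [0.13 0.22 0.08] op 0.336 ff 45.0
```

Force changed by +1 N, so the sprung foot is on the bar. Continuing in small steps.

```bash
python3 -m creep '{"linear":[[0,0,0.001],[0,0,0.002],[0,0,0.003],[0,0,0.004],[0,0,0.004]],"twist":[[0,0,0],[0,0,0],[0,0,0],[0,0,0],[0,0,0]],"fingers":[0.8,0.8,0.8,0.8,0.8]}'
```

```text
time_s: 20.7
eef_pos: [0.5622, -0.0131, 0.1206]
orientation: [-3.142, -0.001, 0.088]
wrist_force: [0.3, -0.7, -4.1]
opening: 0.337
finger_force: 45.0
```

```bash
python3 -m creep '{"linear":[[0,0,0.001],[0,0,0.002],[0,0,0.0025],[0,0,0.0025]],"twist":[[0,0,0],[0,0,0],[0,0,0],[0,0,0]],"fingers":[0.8,0.8,0.8,0.8]}'
```

```text
time_s: 21.03
eef_pos: [0.5622, -0.0131, 0.1187]
orientation: [-3.142, -0.001, 0.088]
wrist_force: [-0.0, 0.3, -3.8]
opening: 0.339
finger_force: 45.0
```

```bash
python3 -m creep '{"linear":[[0,0,0.001],[0,0,0.002],[0,0,0.002]],"twist":[[0,0,0],[0,0,0],[0,0,0]],"fingers":[0.8,0.8,0.8]}'; python3 -m creep '{"linear":[[0,0,0.001],[0,0,0.0015],[0,0,0.0015]],"twist":[[0,0,0],[0,0,0],[0,0,0]],"fingers":[0.8,0.8,0.8]}'
```

```text
time_s: 21.28
eef_pos: [0.5621, -0.0131, 0.1171]
orientation: [-3.142, -0.001, 0.088]
wrist_force: [1.1, 0.4, -3.0]
opening: 0.335
finger_force: 45.0
time_s: 21.53
eef_pos: [0.5622, -0.0131, 0.1161]
orientation: [-3.142, -0.001, 0.088]
wrist_force: [0.3, -0.2, -3.7]
opening: 0.339
finger_force: 45.0
```

```bash
python3 -m creep '{"linear":[[0,0,0.001],[0,0,0.0015],[0,0,0.0015]],"twist":[[0,0,0],[0,0,0],[0,0,0]],"fingers":[0.8,0.8,0.8]}'; python3 -m creep '{"linear":[[0,0,0.001],[0,0,0.0015],[0,0,0.0015]],"twist":[[0,0,0],[0,0,0],[0,0,0]],"fingers":[0.8,0.8,0.8]}';  python3 -c "
from h import *
im=shot('side')['img']; im2=shot('scene')['img']
a=cv2.resize(im[190:270,220:320],None,fx=4,fy=4,interpolation=cv2.INTER_CUBIC);b=cv2.resize(im2[180:290,235:335],None,fx=4,fy=4,interpolation=cv2.INTER_CUBIC)
a=cv2.copyMakeBorder(a,0,b.shape[0]-a.shape[0],0,0,0)
cv2.imwrite('pics/c7.png',np.hstack([a,b])[...,::-1])"
```

```text
time_s: 21.78
eef_pos: [0.5621, -0.0131, 0.115]
orientation: [-3.142, -0.001, 0.088]
wrist_force: [1.2, 0.3, -3.7]
opening: 0.339
finger_force: 45.0
time_s: 22.03
eef_pos: [0.5621, -0.0131, 0.1138]
orientation: [-3.142, -0.001, 0.088]
wrist_force: [0.9, 0.8, -3.0]
opening: 0.337
finger_force: 45.0
```

```bash
python3 -m creep '{"linear":[[0,0,0.001],[0,0,0.0015],[0,0,0.0015]],"twist":[[0,0,0],[0,0,0],[0,0,0]],"fingers":[0.8,0.8,0.8]}'; python3 -c "from h import *;st()"
```

```text
time_s: 22.38
eef_pos: [0.5623, -0.0131, 0.1135]
orientation: [-3.142, -0.001, 0.088]
wrist_force: [-1.7, 0.2, 1.4]
opening: 0.336
finger_force: 45.0
22.38 pos [ 0.5623 -0.0131  0.1135] rpy [-1.8e+02 -1.0e-01  5.0e+00] F [-1.7  0.2  1.4] M [ 0.14  0.4  -0.06] op 0.336 ff 45.0
```

```bash
python3 -m creep '{"linear":[[0,0,0.001],[0,0,0.0015],[0,0,0.0015]],"twist":[[0,0,0],[0,0,0],[0,0,0]],"fingers":[0.8,0.8,0.8]}'; python3 -c "from h import *;st()"
```

```text
time_s: 22.63
eef_pos: [0.5623, -0.0131, 0.1134]
orientation: [3.142, -0.001, 0.088]
wrist_force: [-4.5, 0.7, 8.9]
opening: 0.338
finger_force: 45.0
22.63 pos [ 0.5623 -0.0131  0.1134] rpy [ 1.8e+02 -1.0e-01  5.0e+00] F [-4.5  0.7  8.9] M [0.12 0.92 0.02] op 0.338 ff 45.0
```

The legs stand: z stopped at 113.4 mm and the force rises. I relax slightly, let go, and rise straight up.

```bash
python3 -m creep '{"linear":[[0,0,-0.0008],[0,0,-0.0008],[0,0,-0.0008]],"twist":[[0,0,0],[0,0,0],[0,0,0]],"fingers":[0.8,0.8,0.8]}'
python3 -m creep '{"linear":[[0,0,0],[0,0,0],[0,0,0],[0,0,0],[0,0,0]],"twist":[[0,0,0],[0,0,0],[0,0,0],[0,0,0],[0,0,0]],"fingers":[-0.2,-0.2,-0.2,-0.2,-0.2]}'
python3 -m creep '{"linear":[[0,0,-0.01],[0,0,-0.03],[0,0,-0.06],[0,0,-0.1],[0,0,-0.15],[0,0,-0.2],[0,0,-0.2],[0,0,-0.2]],"twist":[[0,0,0],[0,0,0],[0,0,0],[0,0,0],[0,0,0],[0,0,0],[0,0,0],[0,0,0]],"fingers":[-0.2,-0.2,-0.2,-0.2,-0.2,-0.2,-0.2,-0.2]}'
python3 - <<'E'
from h import *
st();w=shot('wrist','w8.png');sc=shot('scene','s8.png');sd=shot('side','d8.png')
for l in('gauge','gauge_grip','plate'):
    L=[]
    for nm,p in (('w',w),('s',sc),('d',sd)):
        r=imaging.place_of(l,p)
        if r: L.append((p,uv(r[0])))
    if len(L)>1: print(l,tri(L).round(4),[ (px(p,tri(L))-u).round(1).tolist() for p,u in L])
im=w['img'].astype(int)
k=((im[...,0]>90)&(im[...,0]>2*im[...,1])&(im[...,2]<60)).astype(np.uint8)
n,L,s,c=cv2.connectedComponentsWithStats(k)
for i in 1+np.argsort(-s[1:,4])[:4]: print(s[i]); rect(w,L==i,.04,'orange')
y=((im[...,0]>120)&(im[...,2]<70)&(im[...,1]>80)&(im[...,0]-im[...,2]>110)).astype(np.uint8)
n,L,s,c=cv2.connectedComponentsWithStats(y)
i=1+s[1:,4].argmax(); print(s[i]); rect(w,L==i,.131,'grip'); rect(w,imaging.trace('gauge',w)[0]['mask'],.08,'gauge')
E
```

```text
time_s: 22.88
eef_pos: [0.5623, -0.0131, 0.1134]
orientation: [3.142, -0.002, 0.088]
wrist_force: [-4.2, -0.7, 7.4]
opening: 0.338
finger_force: 45.0
time_s: 23.3
eef_pos: [0.562, -0.013, 0.112]
orientation: [-3.141, -0.001, 0.088]
wrist_force: [0.5, 0.5, 0.5]
opening: 0.599
finger_force: 0.0
time_s: 23.97
eef_pos: [0.564, -0.0132, 0.2665]
orientation: [3.14, -0.009, 0.088]
wrist_force: [-0.6, 0.3, -0.3]
opening: 0.597
finger_force: 0.0
23.97 pos [ 0.564  -0.0132  0.2665] rpy [179.9  -0.5   5. ] F [-0.6  0.3 -0.3] M [0.06 0.13 0.01] op 0.597 ff 0.0
gauge [ 0.5677 -0.0119  0.0072] [[2.0, -4.6], [1.2, -1.3], [2.0, 0.3]]
gauge_grip [ 0.5615 -0.0129  0.1048] [[1.1, 1.4], [0.2, 0.0], [-0.3, 0.1]]
plate [ 0.5565 -0.0104  0.0025] [[-0.7, -0.0], [-0.6, 0.0]]
[ 215  165   42   36 1243]
orange ((559.9013061523438, 26.069971084594727), (37.0601806640625, 42.229488372802734), 3.0665152072906494)
[ 291  166   38   34 1195]
orange ((566.3701171875, -50.530853271484375), (35.0690803527832, 38.986610412597656), 5.0578932762146)
[352 374  23  31 153]
orange ((303.7381591796875, -151.19297790527344), (48.614112854003906, 28.14507293701172), 9.099300384521484)
[262 179  24   4  82]
orange ((565.43994140625, -12.953719139099121), (3.175577163696289, 23.83511734008789), 5.057434558868408)
[ 255  186   74   43 1483]
grip ((565.6400756835938, -26.606592178344727), (33.901405334472656, 56.80386734008789), 2.8758270740509033)
gauge ((566.1793823242188, -13.239879608154297), (118.17788696289062, 36.71755599975586), 4.049177646636963)
```

Gauge is upright on the plate: measured grip height 105 mm (106 expected), centred over the bar.

```bash
python3 -m creep '{"linear":[[0,0,0],[0,0,0],[0,0,0],[0,0,0]],"twist":[[0,0,0],[0,0,0],[0,0,0],[0,0,0]],"fingers":[-0.2,-0.2,-0.2,-0.2]}'; python3 -c "
from rig import workorder; print(workorder.sign_off())"
```

```text
time_s: 24.95
eef_pos: [0.5619, -0.013, 0.2623]
orientation: [-3.142, -0.001, 0.088]
wrist_force: [-0.4, 0.0, 0.0]
opening: 0.6
finger_force: 0.0
the job is handed in; nothing more can be done
None
```

I laid the orange bar on the black patch, stood the gauge astride it with both legs on the plate, let go and signed off at about 25 s; measurements agree, but I couldn't read the foot directly and no verdict came back.

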